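Fetch the bench timer from behind the glassware and set it on its stand

ROBOT

A 6-joint arm with a two-finger parallel gripper is mounted at the origin on a cart in front of the work surface, level with it; the furniture and walls round the work are solid. World frame = base frame: x ahead of the robot, y to its left, z up, the work surface at z = 0. Lengths are in m, angles in degrees, forces in N, time in s.
With the tool pointing down it reaches from about 0.325 to 0.85 m from the base axis. Payload 15.5 kg.
Tool frame: the origin (TCP) lies at the very end of the fingers, on their centre line; the grasp point (between the pads) lies arm.grip_depth behind it (arm.grip_depth is the distance from the TCP to the grasp point, in m); z points along the fingers, y is the direction in which the jaws open and shut (so a half turn about z gives the same grasp; the last joint's range is limited). The gripper opens to 91 mm and grips with 3 to 60 N. Pads are 32 mm wide; open, the fingers measure 118 mm over their backs; the gripper's body (76 mm by 178 mm) begins 60 mm behind the grasp point.
Start: joints at [67.007, 28.281, 77.091, -0, 74.628, -5.472], TCP at [0.188, 0.596, 0.193] pointing down, gripper open.
Joint ranges: [-166.48, 166.48], [-47.26, 123.95], [12.59, 153.08], [-70.14, 250.14], [6.76, 159.57], [-176.63, 176.63]. Speed limits (degrees/s): [108.29, 108.29, 147.25, 172.46, 172.46, 172.46].

INTERFACE

Orientations are given as a 3x3 rotation matrix whose columns are the frame's x, y, z axes.
In Python, from rig import arm gives the robot as it stands. Calls block until the motion is done:
- arm.move_to(position, orientation): joint-space move of the TCP to a pose.
- arm.move_l(position, orientation=None, feed=0.15): straight line of the TCP; orientation=None keeps the orientation; feed is the mean speed in m/s.
- arm.move_joints(angles): joint-space move.
- arm.grip(opening): finger opening in m; the grip force is fixed at half the most; returns when the fingers have stopped.
- arm.sleep(seconds).
- arm.solve_ik(position, orientation): joint angles nearest the present ones, or None.
- arm.snapshot(name): name is "side" or "top"; returns the picture (480x640x3 uint8, red, green, blue); there is no depth.
- arm.get_calibration(name): a dict with "intrinsics" (3x3 intrinsics, pixels), "cam_to_world" (4x4, takes a point from camera to world coordinates). Camera axes: x right, y down, z forward; pixel columns grow to the right and rows downward; lengths in m; the calibration is good to about 2 mm. A picture is of the moment at which its call begins. get_calibration takes no time and is no camera call.
A pose or a line that the arm cannot do raises arm.Unreachable and nothing moves.
- arm.sign_off(): hands the job in, once; it reports no verdict.
Readings, each from a call of its own:
- arm.current_t(): time.
- arm.current_joint_positions(): joint angles.
- arm.current_dq(): joint speeds.
- arm.current_tau(): joint torques, N m.
- arm.current_ee_pos(): TCP position.
- arm.current_tool_rot(): TCP orientation.
- arm.current_force(): force on the tool from outside, world axes, zero at the start.
- arm.current_torque(): the same for the moment, N m.
- arm.current_width(): finger opening in m.
Only numpy, scipy, OpenCV 4.12 (cv2) and the standard library are available. Lean on these libraries where they do the work, as an engineer would, in place of code of your own. Each camera call takes 0.05 s, during which the arm holds its last target.

TASK

Clear the white bottle, the tube and the beaker out of the storage tray and stand all three upright on the grey side mat; then fetch the timer they were boxing in and lay it, face up, on the sloped stand, keys downhill, so that it rests square against the bottom lip. Only after the timer is on the stand, put the bottle, the tube and the beaker back upright in the tray, each on the very spot where it stood at the start. Do not tip the three over, and leave the white screw-lid jar beside the tray where it is.

Things in the scene. Friction and masses are not known exactly. Their poses are not given: they have to be found in the camera images.
- bottle_center (a point): Small white plastic bottle with a white screw cap, 50 mm diameter, 124 mm tall, about 90 g, standing upright in the tray. The point is on its axis half-way up (62 mm above its underside); z up. The body is straight up to about 90 mm above the underside, then narrows to the cap (29 mm diameter, top 16 mm).
- tube_center (a point): Screw-cap 50 ml tube, 116 mm tall, standing by itself on its skirt: body 28 mm diameter, orange cap 34 mm diameter (top 15 mm). About 50 g. The point is on its axis half-way up (58 mm above its underside); z up.
- beaker_center (a point): Small clear beaker, 50 mm diameter, 60 mm tall, about 50 g. The point is on its axis half-way up (30 mm above its underside); z up.
- timer_center (a point): Bench timer, a flat white box 58 mm (its x) by 62 mm (its y) by 16 mm high, about 80 g, lying face up in the tray between the three others. The point is at its middle, 8 mm above its underside; z out of its face, the display is on the +x half of the face and the row of three keys on the -x half.
- timer_keys (a point): Middle of the row of keys on the timer's face, 15 mm to -x and 8 mm above the timer's middle, axes as the timer's.
- tray: Blue plastic storage tray, fixed, 185 mm (x) by 235 mm (y), rim 16 mm high, walls and floor 4 mm thick, a small lug at each y end. Origin under its centre, on the worktop. In its frame the timer lies near (35, 0) mm; bottle, tube and beaker, in any arrangement, stand near (35, 70), (35, -70) and (-45, 0) mm.
- mat: Grey bench mat with two thin white lines along its long edges, the side area; fixed, 260 mm (x) by 140 mm (y), 4 mm thick. Origin under its centre, on the worktop. Room for three things in a row along its x, 80 mm apart.
- stand: Metal timer stand, fixed, 105 by 78 mm on a dark base 6 mm thick. Origin under its centre, on the worktop. Its smooth, slippery plate, 74 mm wide (y) and 82 mm long, rises at 30 degrees toward the stand's +x; at the low (-x) end a lip stands 10 mm out of the plate. The plate's face meets the lip at x = -35 mm, z = 18 mm in the stand's frame; a timer set down above the lip slides down to it.
- stand_seat (a point): Where the timer's middle is when it lies on the stand against the lip: about 14 mm to -x of the stand's origin and 39 mm above the worktop. Axes are the stand's (not sloped); the seated timer has its y along the stand's y and its x tilted 30 degrees up from the stand's x.
- cream_jar: White screw-lid jar standing on the worktop beside the tray, 77 mm diameter, 91 mm tall: a bystander, leave it alone. Behind it, beyond x = 0.58 (world), stands a bench meter 53 mm high with a holder arm 200 mm and a rod 341 mm high at its rear (about x = 0.74, y = -0.07): carry things past in front of these. Origin at the centre of its underside.

How it is judged (in metres and radians):
On the way, in this order (a step that is already met when the one before it is completed fails the run):
1. bottle, tube and beaker all stand upright on the mat (x of bottle_center in the frame of mat between -0.13 and 0.13 m and y of bottle_center in the frame of mat between -0.07 and 0.07 m and height (world z) of bottle_center below 0.074 m and angle between each of bottle_center, tube_center, beaker_center's own z axis and vertical below 0.15 rad and x of tube_center in the frame of mat between -0.13 and 0.13 m and y of tube_center in the frame of mat between -0.07 and 0.07 m and height (world z) of tube_center below 0.07 m and x of beaker_center in the frame of mat between -0.13 and 0.13 m and y of beaker_center in the frame of mat between -0.07 and 0.07 m and height (world z) of beaker_center below 0.042 m), for 0.2 s.
2. the timer lies released on the stand against its lip, keys downhill, while the three still stand on the mat (all of step 1 and distance between timer_center and stand_seat below 0.012 m and angle between timer_center's own z axis and vertical between 0.42 and 0.63 rad and angle between the y axis of timer_center and the y axis of stand, either way round below 0.2 rad and x of timer_keys in the frame of stand below -0.018 m and contact force between the fingers and timer below 0.1 N), for 0.2 s.
At the end, for the whole second after the job is handed in: Bottle, tube and beaker stand upright (within 0.12 rad), each within 15 mm of its own starting spot; the timer lies on the stand with its middle within 12 mm of the seat point, tilted 0.42 to 0.63 rad, its y within 0.2 rad of the stand's y, keys downhill; all at rest (distance of each of bottle_center, tube_center, beaker_center from where it was at the start of the episode below 0.015 m and angle between each of bottle_center, tube_center, beaker_center's own z axis and vertical below 0.12 rad and distance between timer_center and stand_seat below 0.012 m and angle between timer_center's own z axis and vertical between 0.42 and 0.63 rad and angle between the y axis of timer_center and the y axis of stand, either way round below 0.2 rad and x of timer_keys in the frame of stand below -0.018 m and linear speed of each of bottle, tube, beaker, timer below 0.02 m/s); the robot touches nothing.
It fails at once if the bottle, tube or beaker is tipped over (angle between any of bottle_center, tube_center, beaker_center's own z axis and vertical above 0.6 rad).
It fails at once if the white screw-lid jar is pushed more than 20 mm (distance of cream_jar from where it was at the start of the episode above 0.02 m).
It also fails if it takes over 134 s, if anything falls off the work surface, if the arm or the gripper's body presses on something with over 40 N, if the wrist force passes 120 N, or if a joint passes its speed limit or range.

## Working session

There is one attempt and no reset: what is moved stays moved. The work goes in short steps, each a Python script; the robot and the scene stay as the last script left them, time stands still between calls to the robot, and variables do not carry over. Pictures are saved under pics/ and viewed, and the job is handed in when it is done.

```bash
mkdir -p pics; ls
python3 - <<'E'
from rig import arm
import cv2
for n in("side","top"):
    im=arm.snapshot(n); cv2.imwrite(f"pics/{n}0.png",im[:,:,::-1])
    c=arm.get_calibration(n); print(n,c["intrinsics"],c["cam_to_world"])
print(arm.grip_depth,arm.current_t(),arm.current_tool_rot(),arm.current_width(), arm.current_force())
E
```

```text
pics
side [[589.1614078    0.         320.45396383]
 [  0.         589.1614078  245.38740889]
 [  0.           0.           1.        ]] [[ 0.99358193 -0.04165237  0.10516671  0.4090277 ]
 [-0.11299548 -0.40817412  0.90588405 -0.99151664]
 [ 0.00519411 -0.91195338 -0.41026095  0.53769154]
 [ 0.          0.          0.          1.        ]]
top [[549.54843784   0.         312.49527775]
 [  0.         549.54843784 239.21737255]
 [  0.           0.           1.        ]] [[-0.02880109 -0.99364209  0.10883886  0.37841405]
 [-0.99933891  0.03103954  0.01892834  0.03994269]
 [-0.02218631 -0.10822175 -0.99387918  1.22879058]
 [ 0.          0.          0.          1.        ]]
0.0188 0.1 [[-9.53614657e-01  3.01029751e-01 -4.18269016e-04]
 [ 3.01030031e-01  9.53614068e-01 -1.06265028e-03]
 [ 7.89778702e-05 -1.13927041e-03 -9.99999348e-01]] 0.09097122109217311 [0.07830307 0.69159556 0.54628572]
```

View pics/top0.png

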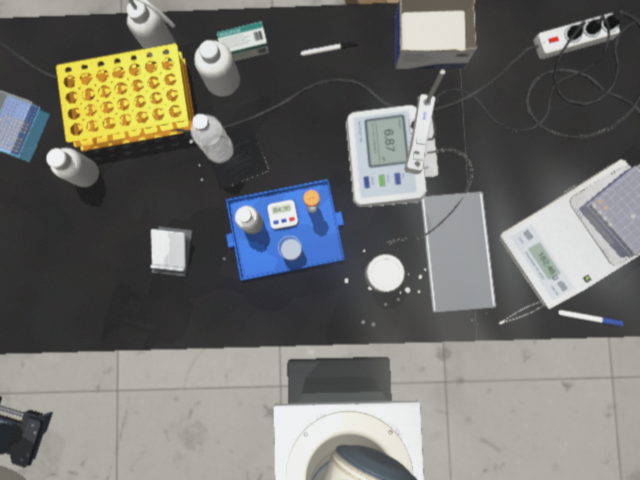

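View pics/side0.png

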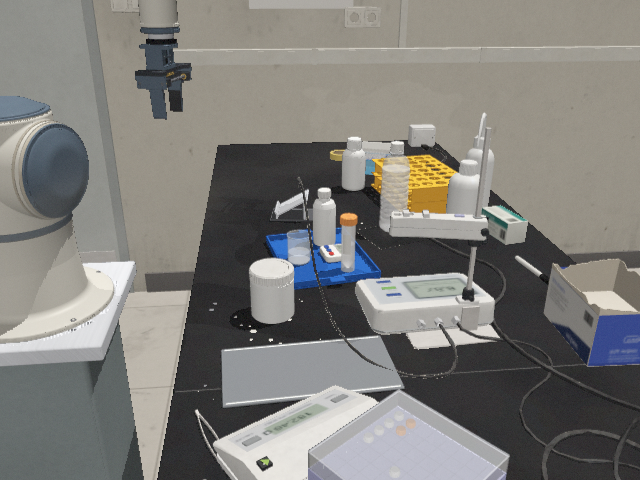

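```bash
cat > h.py <<'E'
import numpy as np, cv2
def ray(c,u,v):
    K=c["intrinsics"];T=c["cam_to_world"]
    d=T[:3,:3]@np.linalg.solve(K,[u,v,1.]);return T[:3,3],d
def onz(c,u,v,z):
    o,d=ray(c,u,v);return o+d*(z-o[2])/d[2]
def proj(c,p):
    T=np.linalg.inv(c["cam_to_world"]);q=T[:3,:3]@np.asarray(p)+T[:3,3];q=c["intrinsics"]@q;return q[:2]/q[2]
E
python3 - <<'E'
import cv2
t=cv2.imread("pics/top0.png");s=cv2.imread("pics/side0.png")
cv2.imwrite("pics/t1.png",cv2.resize(t[170:290,215:355],None,fx=5,fy=5,interpolation=cv2.INTER_CUBIC))
cv2.imwrite("pics/t2.png",cv2.resize(t[215:285,140:202],None,fx=8,fy=8,interpolation=cv2.INTER_CUBIC))
cv2.imwrite("pics/s1.png",cv2.resize(s[170:330,230:400],None,fx=3.7,fy=3.7,interpolation=cv2.INTER_CUBIC))
cv2.imwrite("pics/t3.png",cv2.resize(t[180:320,360:510],None,fx=4,fy=4,interpolation=cv2.INTER_CUBIC))
E
```

```text
(no output)
```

View pics/t1.png

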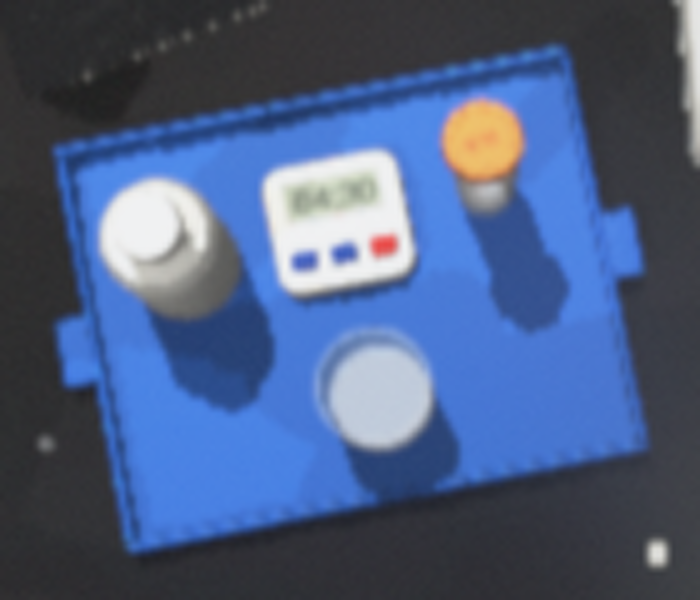

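View pics/t2.png

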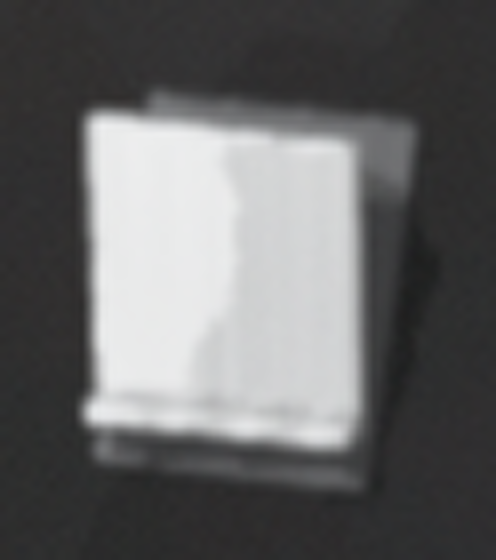

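View pics/s1.png

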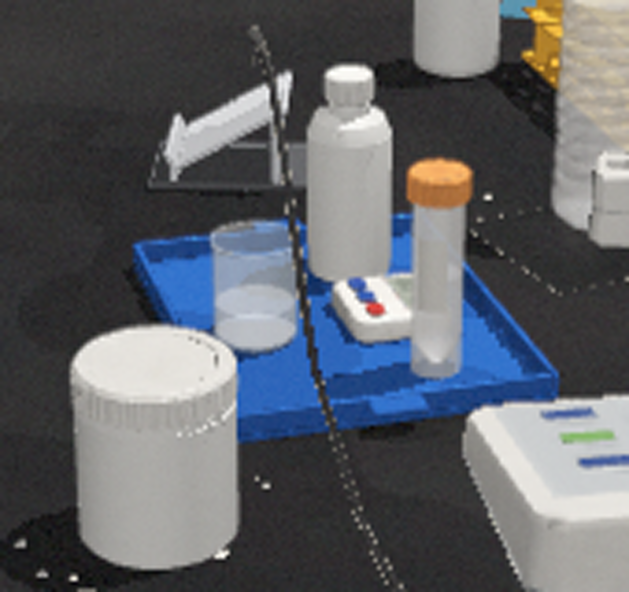

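View pics/t3.png

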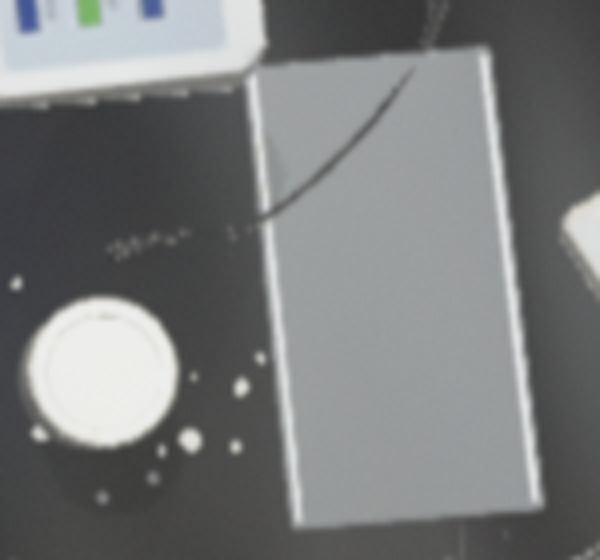

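```bash
cat > meas.py <<'E'
import numpy as np, cv2
from rig import arm
from h import *
ct=arm.get_calibration("top");cs=arm.get_calibration("side")
t=cv2.imread("pics/top0.png");s=cv2.imread("pics/side0.png")
def mask(im,lo,hi,roi):
    h=cv2.cvtColor(im,cv2.COLOR_BGR2HSV);m=cv2.inRange(h,lo,hi);z=np.zeros_like(m);x0,y0,x1,y1=roi
    z[y0:y1,x0:x1]=m[y0:y1,x0:x1];return z
def big(m):
    c,_=cv2.findContours(m,cv2.RETR_EXTERNAL,cv2.CHAIN_APPROX_NONE);return max(c,key=cv2.contourArea)
def cen(m):
    M=cv2.moments(big(m));return np.array([M['m10']/M['m00'],M['m01']/M['m00']])
# tray
m=mask(t,(100,120,60),(125,255,255),(215,170,355,290))
c=big(cv2.morphologyEx(m,cv2.MORPH_OPEN,np.ones((11,11))))
r=cv2.minAreaRect(c);b=cv2.boxPoints(r)
P=np.array([onz(ct,*p,.016) for p in b]);print("tray px",b.round(1).tolist());print(P.round(4)); 
print("sides",[np.linalg.norm(P[i]-P[(i+1)%4]).round(4) for i in range(4)]); tc=P.mean(0);print("tray c",tc)
e=P[1]-P[0]
for i in range(4):
    e=P[(i+1)%4]-P[i]; print(np.degrees(np.arctan2(e[1],e[0])).round(2),end=' ')
print()
# tube
m=mask(t,(8,120,100),(22,255,255),(300,180,330,220));p=cen(m);print("tube top px",p, onz(ct,*p,.118))
m=mask(s,(5,120,100),(22,255,255),(330,200,370,240));x=cv2.boundingRect(big(m));p=cen(m);print("tube side",p,x,proj(cs,onz(ct,*cen(mask(t,(8,120,100),(22,255,255),(300,180,330,220))),.120)-[0,0,.0075]))
# timer
m=mask(t,(0,0,150),(180,60,255),(265,195,301,232));c=big(m);c=big(cv2.morphologyEx(m,cv2.MORPH_CLOSE,np.ones((7,7))))
r=cv2.minAreaRect(c);b=cv2.boxPoints(r);P=np.array([onz(ct,*p,.019) for p in b]);print("timer",r,P.mean(0),[np.linalg.norm(P[i]-P[(i+1)%4]).round(4) for i in range(4)])
for i in range(4):
    e=P[(i+1)%4]-P[i]; print(np.degrees(np.arctan2(e[1],e[0])).round(2),end=' ')
print()
# mat
m=mask(t,(0,0,90),(180,60,255),(420,188,500,315));c=big(cv2.morphologyEx(m,cv2.MORPH_OPEN,np.ones((9,9))))
r=cv2.minAreaRect(c);b=cv2.boxPoints(r);P=np.array([onz(ct,*p,.004) for p in b]);print("mat",P.round(4).tolist(),P.mean(0),[np.linalg.norm(P[i]-P[(i+1)%4]).round(4) for i in range(4)])
# jar
m=mask(t,(0,0,170),(180,60,255),(360,250,408,297));(p,r)=cv2.minEnclosingCircle(big(m));print("jar",p,r,onz(ct,*p,.091),r*2*(1.23-.09)/549)
# stand
m=mask(t,(0,0,130),(180,60,255),(145,220,195,285));c=big(m);r=cv2.minAreaRect(c);print("stand plate",r,cv2.boxPoints(r).round(1).tolist())
# cable end
for a,bb in (((388,242),(300,180)),):
    o1,d1=ray(ct,*a);o2,d2=ray(cs,*bb)
    A=np.c_[d1,-d2];q=np.linalg.lstsq(A,o2-o1,rcond=None)[0];print("cable",o1+d1*q[0],o2+d2*q[1])
# bottle cap, beaker via crop px
print("bottle captop",onz(ct,215+152/5,170+226/5,.128))
print("beaker rim",onz(ct,215+375/5,170+388/5,.064),)
E
python3 meas.py
```

```text
tray px [[295.0, 180.0], [342.0, 180.0], [342.0, 267.0], [295.0, 267.0]]
[[ 6.463e-01  9.850e-02  1.600e-02]
 [ 6.428e-01 -7.000e-03  1.600e-02]
 [ 4.476e-01 -2.000e-04  1.600e-02]
 [ 4.507e-01  1.035e-01  1.600e-02]]
sides [np.float64(0.1056), np.float64(0.1953), np.float64(0.1038), np.float64(0.1957)]
tray c [0.54684709 0.04868213 0.016     ]
-91.93 178.02 88.28 -1.45 
tube top px [311.00967742 198.09677419] [0.58493429 0.06169972 0.118     ]
tube side [348.43521001 218.97765862] (340, 213, 18, 13) [347.77904641 219.99330722]
timer ((282.3077087402344, 214.03846740722656), (25.69120979309082, 27.652374267578125), 78.69007110595703) [0.56950104 0.12863731 0.019     ] [np.float64(0.0618), np.float64(0.058), np.float64(0.0615), np.float64(0.058)]
-80.41 -170.28 99.59 10.04 
mat [[0.6049, -0.1793, 0.004], [0.6159, -0.3252, 0.004], [0.3497, -0.3363, 0.004], [0.3387, -0.1938, 0.004]] [ 0.47728436 -0.25865858  0.004     ] [np.float64(0.1463), np.float64(0.2664), np.float64(0.1428), np.float64(0.2667)]
jar (385.1135559082031, 272.587646484375) 18.46550941467285 [ 0.42909734 -0.08619983  0.091     ] 0.07668736150355937
stand plate ((167.47410583496094, 249.45877075195312), (34.041622161865234, 40.66082763671875), 1.5481576919555664) [[149.89999389648438, 269.29998779296875], [151.0, 228.6999969482422], [185.0, 229.60000610351562], [183.89999389648438, 270.20001220703125]]
cable [ 0.47726644 -0.0770934   0.24128575] [ 0.48110204 -0.07726488  0.24169003]
bottle captop [0.55225367 0.1957061  0.128     ]
beaker rim [0.48950487 0.11056973 0.064     ]
```

```bash
cat > m2.py <<'E'
import numpy as np, cv2
from rig import arm
from h import *
ct=arm.get_calibration("top");cs=arm.get_calibration("side")
def T1(x,y,k=5,ox=215,oy=170): return ((x+.5)/k-.5+ox,(y+.5)/k-.5+oy)
def T2(x,y): return T1(x,y,8,140,215)
def T3(x,y): return T1(x,y,4,360,180)
def S1(x,y): return T1(x,y,3.7,230,170)
def rep(n,Q,z):
    P=np.array([onz(ct,*q,z) for q in Q]);print(n,P[:,:2].round(4).tolist(),"c",P.mean(0).round(4))
    for i in range(len(P)):
        e=P[(i+1)%len(P)]-P[i];print("  len %.4f ang %.1f"%(np.linalg.norm(e),np.degrees(np.arctan2(e[1],e[0]))))
rep("tray",[T1(55,148),T1(562,45),T1(647,450),T1(130,550)],.016)
rep("base",[T2(95,462),T2(365,489),T2(415,122)],.006)
rep("lip",[T2(85,408),T2(352,440)],.024)
rep("plate top edge",[T2(85,112),T2(357,140)],.018+.082*.5)
rep("mat",[T3(247,68),T3(489,47),T3(542,507),T3(294,527)],.004)
print("bottle",onz(ct,*T1(152,226),.128),"side of that",proj(cs,[*onz(ct,*T1(152,226),.128)[:2],.128]),"seen",S1(350,73))
print("beaker rim",onz(ct,*T1(375,388),.064))
b=onz(ct,*T1(375,388),.064)[:2]
for z in(.064,.004):print(proj(cs,[*b,z]))
print("seen",S1(254,237),S1(255,335))
tb=onz(ct,311.0,198.1,.120)[:2]
print("tube bottom",proj(cs,[*tb,.004]),S1(436,368))
import itertools
for a in [(388,242),(405,240),(425,235),(437,229),(447,222),(458,210),(465,195)]:
    print(a,[proj(cs,onz(ct,*a,z)).round().astype(int).tolist() for z in (0,.05,.1,.15,.2,.25)])
s=cv2.imread("pics/side0.png")
cv2.imwrite("pics/s2.png",cv2.resize(s[170:410,270:480],None,fx=2.5,fy=2.5,interpolation=cv2.INTER_CUBIC))
E
python3 m2.py
```

```text
tray [[0.6077, 0.2556], [0.6471, 0.0265], [0.4638, -0.0052], [0.4265, 0.2244]] c [0.5363 0.1253 0.016 ]
  len 0.2324 ang -80.2
  len 0.1861 ang -170.2
  len 0.2327 ang 99.2
  len 0.1839 ang 9.8
base [[0.4491, 0.4259], [0.4393, 0.35], [0.5422, 0.3354]] c [0.4768 0.3704 0.006 ]
  len 0.0765 ang -97.4
  len 0.1039 ang -8.0
  len 0.1298 ang 135.8
lip [[0.463, 0.423], [0.452, 0.3489]] c [0.4575 0.386  0.024 ]
  len 0.0749 ang -98.5
  len 0.0749 ang 81.5
plate top edge [[0.5406, 0.4121], [0.5307, 0.3383]] c [0.5356 0.3752 0.059 ]
  len 0.0745 ang -97.7
  len 0.0745 ang 82.3
mat [[0.6013, -0.1846], [0.6088, -0.3206], [0.3517, -0.3336], [0.3446, -0.1975]] c [ 0.4766 -0.2591  0.004 ]
  len 0.1362 ang -86.8
  len 0.2575 ang -177.1
  len 0.1363 ang 93.0
  len 0.2570 ang 2.9
bottle [0.55310096 0.19650766 0.128     ] side of that [323.6252511  190.51407461] seen (324.22972972972974, 189.36486486486487)
beaker rim [0.49038709 0.11140193 0.064     ]
[297.78564792 234.8065959 ]
[298.09086357 261.30019104]
seen (298.28378378378375, 233.6891891891892) (298.55405405405406, 260.1756756756757)
tube bottom [346.47504264 269.86533579] (347.47297297297297, 269.0945945945946)
(388, 242) [[314, 317], [311, 290], [308, 263], [304, 234], [301, 205], [297, 175]]
(405, 240) [[318, 328], [315, 300], [311, 272], [308, 242], [304, 212], [300, 181]]
(425, 235) [[327, 343], [324, 313], [320, 283], [316, 252], [312, 221], [307, 188]]
(437, 229) [[338, 352], [333, 322], [329, 291], [325, 259], [320, 226], [315, 192]]
(447, 222) [[349, 360], [345, 329], [340, 297], [335, 264], [330, 231], [325, 196]]
(458, 210) [[369, 369], [364, 337], [358, 304], [353, 270], [347, 236], [341, 201]]
(465, 195) [[394, 374], [387, 342], [381, 308], [375, 274], [368, 239], [361, 203]]
```

```bash
sleep 2
```

```text
(no output)
```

View pics/s2.png

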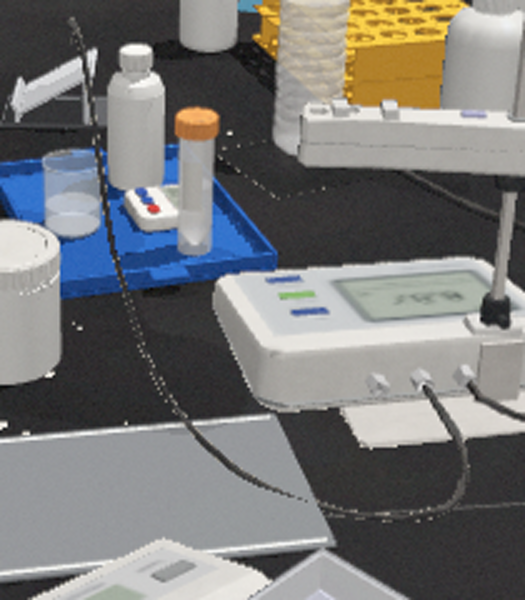

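```bash
cat >> h.py <<'E'
def Rj(a):  # tool down, jaw at angle a deg
    a=np.radians(a);y=np.array([np.cos(a),np.sin(a),0]);z=np.array([0,0,-1.]);return np.c_[np.cross(y,z),y,z]
GD=.0188
OBJ={"bottle":dict(p=(.553,.196),h=.074,mat=(.39,-.225),a=0,op=.075,cl=.03),
     "tube":dict(p=(.585,.062),h=.070,mat=(.39,-.300),a=0,op=.060,cl=.012),
     "beaker":dict(p=(.490,.111),h=.038,mat=(.47,-.265),a=90,op=.075,cl=.03)}
WP=(.37,-.08)
def ztcp(o): return .004+o["h"]-GD
SO=np.array([.4957,.3807,0]);SY=np.radians(-7.8)
c,s=np.cos(SY),np.sin(SY);RS=np.array([[c,-s,0],[s,c,0],[0,0,1]])
SEAT=SO+RS@[-.014,0,.039]
th=np.radians(30)
def Rstand(sgn=1): # tool z into plate, jaw along +-stand y
    z=RS@[np.sin(th),0,-np.cos(th)];y=sgn*(RS@[0,1,0]);return np.c_[np.cross(y,z),y,z]
E
python3 - <<'E'
from rig import arm
from h import *
for n,o in OBJ.items():
  for k in (0,180):
    R=Rj(o["a"]+k)
    for q in [(*o["p"],ztcp(o)),(*o["p"],.22),(*WP,.24),(*o["mat"],.24),(*o["mat"],ztcp(o))]:
        j=arm.solve_ik(q,R);print(n,k,None if j is None else np.round(j))
for k in(0,180): 
  for q in((.5695,.1286,.007),(.5695,.1286,.15)):print("timer",k,np.round(arm.solve_ik(q,Rj(100+k))))
for sg in(1,-1):
  for up in (0,.1):
    j=arm.solve_ik(SEAT+RS@[-np.sin(th)*up,0,np.cos(th)*up],Rstand(sg));print(sg,None if j is None else np.round(j))
E
```

```text
bottle 0 [14. 34. 91. -0. 55. 14.]
bottle 0 [14. 24. 81. -0. 76. 14.]
bottle 0 [-21.   5. 104.  -0.  71. -21.]
bottle 0 [-38.  11.  96.  -0.  72. -38.]
bottle 0 [-38.  26. 110.  -0.  44. -38.]
bottle 180 [  14.   34.   91.   -0.   55. -166.]
bottle 180 [  14.   24.   81.   -0.   76. -166.]
bottle 180 [-21.   5. 104.  -0.  71. 159.]
bottle 180 [-38.  11.  96.  -0.  72. 142.]
bottle 180 [-38.  26. 110.  -0.  44. 142.]
tube 0 [ 0. 35. 91. -0. 55.  0.]
tube 0 [ 0. 24. 80. -0. 76.  0.]
tube 0 [-21.   5. 104.  -0.  71. -21.]
tube 0 [-45.  15.  91.  -0.  74. -45.]
tube 0 [-45.  29. 104.  -0.  47. -45.]
tube 180 None
tube 180 None
tube 180 [-21.   5. 104.  -0.  71. 159.]
tube 180 [-45.  15.  91.  -0.  74. 135.]
tube 180 [-45.  29. 104.  -0.  47. 135.]
beaker 0 [  6.  33. 104.  -0.  43. -84.]
beaker 0 [  6.  17.  92.  -0.  71. -84.]
beaker 0 [ -21.    5.  104.   -0.   71. -111.]
beaker 0 [ -36.   19.   85.   -0.   76. -126.]
beaker 0 [ -36.   35.   99.   -0.   46. -126.]
beaker 180 [  6.  33. 104.  -0.  43.  96.]
beaker 180 [ 6. 17. 92. -0. 71. 96.]
beaker 180 [-21.   5. 104.  -0.  71.  69.]
beaker 180 [-36.  19.  85.  -0.  76.  54.]
beaker 180 [-36.  35.  99.  -0.  46.  54.]
timer 0 [  7.  39.  93.  -0.  48. -93.]
timer 0 [  7.  28.  86.  -0.  66. -93.]
timer 180 [ 7. 39. 93. -0. 48. 87.]
timer 180 [ 7. 28. 86. -0. 66. 87.]
1 [ 47.  36. 105. -53.  31.   9.]
1 [ 52.  27. 105. -42.  41.   0.]
-1 [  47.   36.  105.  -53.   31. -171.]
-1 None
```

```bash
cat >> h.py <<'E'
def pick(arm,o,xy,k=0,up=.20):
    R=Rj(o["a"]+k);z=ztcp(o)
    arm.move_to([*xy,up],R); arm.grip(o["op"])
    arm.move_l([*xy,z],feed=.15); arm.grip(o["cl"]); w=arm.current_width()
    print("grip w",round(w,4),"t",round(arm.current_t(),2)); return w
def place(arm,o,xy,dz=.001,up=.2):
    z=ztcp(o); arm.move_l([*xy,z+.03],feed=.3); arm.move_l([*xy,z+dz],feed=.06)
    f=arm.current_force(); arm.grip(o["op"]); arm.move_l([*xy,up],feed=.2)
    print("placed",np.round(f,1),"w",round(arm.current_width(),4),"t",round(arm.current_t(),2))
def snap(arm,n,tag):
    cv2.imwrite(f"pics/{n}_{tag}.png",arm.snapshot(n)[:,:,::-1])
E
python3 - <<'E'
from rig import arm
from h import *
o=OBJ["bottle"]
w=pick(arm,o,o["p"])
snap(arm,"side","g1");snap(arm,"top","g1");print(arm.current_t(),arm.current_ee_pos())
E
```

```text
grip w 0.049 t 4.13
4.2333 [0.55323974 0.19613806 0.05944057]
```

```bash
python3 -c "
import cv2,numpy as np
a=cv2.imread('pics/side_g1.png')[80:330,200:420];b=cv2.imread('pics/top_g1.png')[150:300,190:360]
a=cv2.resize(a,None,fx=1.8,fy=1.8);b=cv2.resize(b,None,fx=2.3,fy=2.3);h=max(a.shape[0],b.shape[0])
f=lambda i:cv2.copyMakeBorder(i,0,h-i.shape[0],0,0,0)
cv2.imwrite('pics/c1.png',np.hstack([f(a),f(b)]))"
```

```text
(no output)
```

View pics/c1.png

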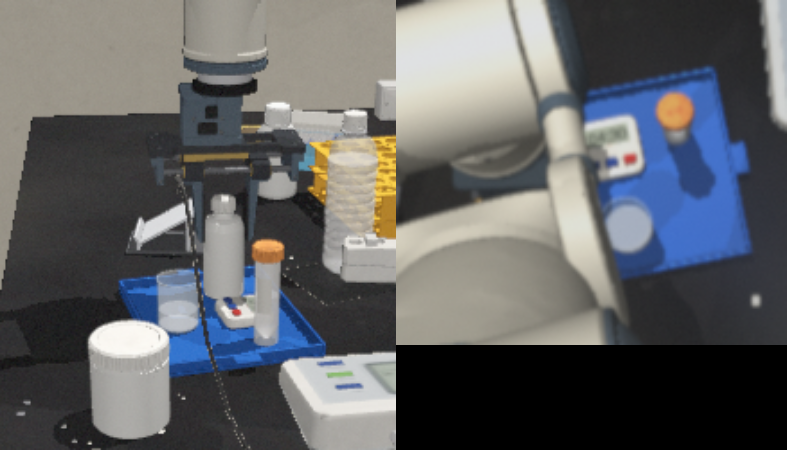

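The bottle is held between the pads (49 mm, as expected); carrying it to the mat.

```bash
cat >> h.py <<'E'
def to_mat(arm,o,k=0):
    arm.move_l([*o["p"],.22],feed=.2); print("w",round(arm.current_width(),4))
    arm.move_l([*WP,.24],feed=.25); arm.move_l([*o["mat"],.20],feed=.25); place(arm,o,o["mat"])
E
python3 - <<'E'
from rig import arm
from h import *
o=OBJ["bottle"]
to_mat(arm,o)
snap(arm,"side","m1")
E
```

```text
w 0.049
placed [ 0.3  0.5 -1.2] w 0.0749 t 10.0
```

View pics/side_m1.png

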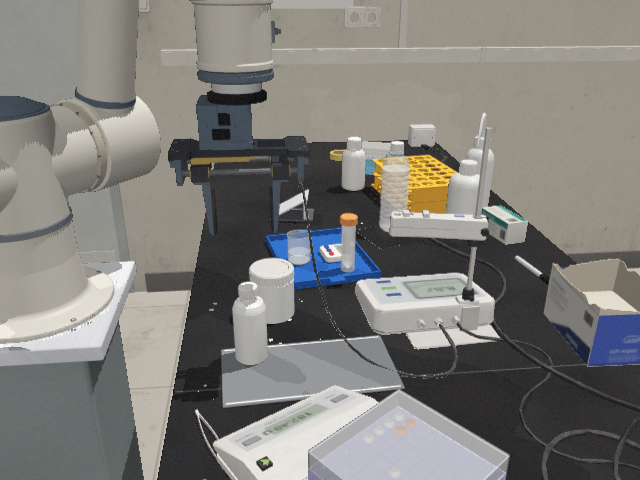

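The bottle stands upright on the mat (about (250,335)). Next come the tube and the beaker.

Run:
```python
from rig import arm
from h import *
o=OBJ["tube"]
arm.move_to([*WP,.24],Rj(0))
w=pick(arm,o,o["p"])
if .024<w<.031: to_mat(arm,o)
snap(arm,"side","m2")
```

```text
grip w 0.033 t 13.82
```

View pics/side_m2.png

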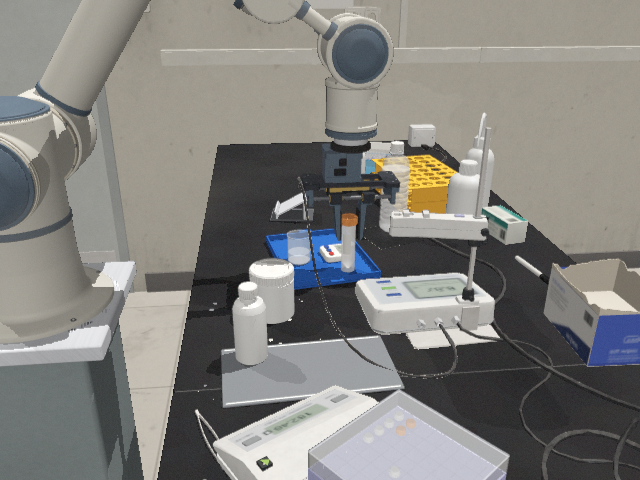

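The fingers closed on the 34 mm cap (33 mm), so the pads reach higher than I assumed. I'll regrip with the cap nearer the pad middle.

```bash
sed -i 's/h=.070,/h=.098,/' h.py
python3 - <<'E'
from rig import arm
from h import *
o=OBJ["tube"]
arm.grip(o["op"]);arm.move_l([*o["p"],ztcp(o)],feed=.1);arm.grip(o["cl"]);w=arm.current_width();print(w)
if .031<w<.036: to_mat(arm,o)
snap(arm,"side","m3")
E
```

```text
0.032889349896569005
w 0.0331
placed [ 1.   0.8 -0.7] w 0.0602 t 20.89
```

View pics/side_m3.png

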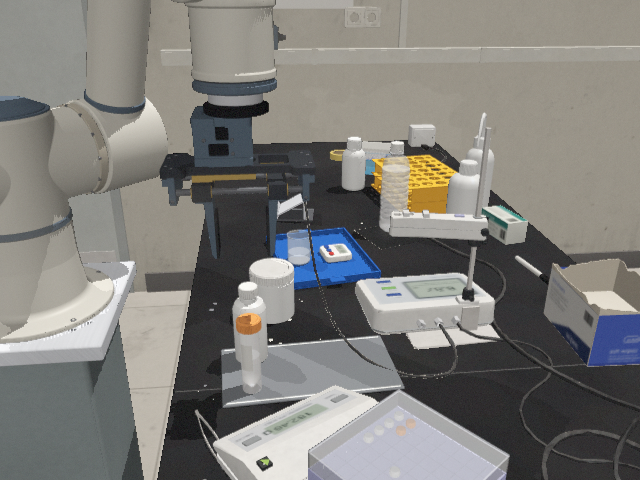

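The tube stands upright at about (251,350), in front of the bottle. Beaker next.

```bash
python3 - <<'E'
from rig import arm
from h import *
o=OBJ["beaker"]
arm.move_to([*WP,.24],Rj(90))
w=pick(arm,o,o["p"])
if .045<w<.052: to_mat(arm,o)
arm.move_to([*WP,.24],Rj(90))
snap(arm,"side","m4")
arm.move_to([.50,.15,.24],Rj(100)); snap(arm,"top","m4")
print(arm.current_t())
E
python3 -c "
import cv2
b=cv2.imread('pics/top_m4.png');cv2.imwrite('pics/top_m4c.png',b)"
```

```text
grip w 0.0494 t 25.26
w 0.0494
placed [ 0.1 -0.8 -0. ] w 0.0749 t 31.34
33.3417
```

View pics/side_m4.png

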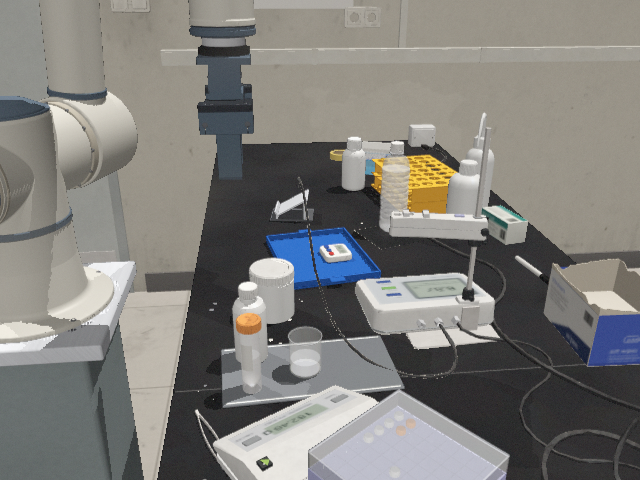

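View pics/top_m4.png

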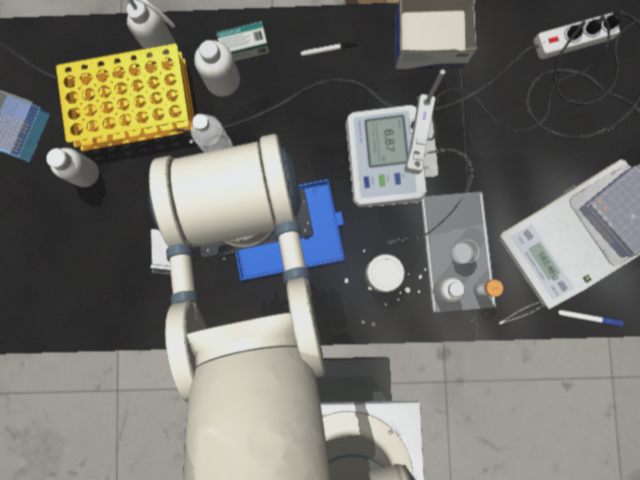

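All three stand on the mat: side view bottle (250,325), tube (250,355), beaker (305,352). Now the timer.

```bash
cat >> h.py <<'E'
UP=RS@[np.cos(th),0,np.sin(th)];NO=RS@[-np.sin(th),0,np.cos(th)]
E
python3 - <<'E'
from rig import arm
from h import *
TP=(.5695,.1286);R=Rj(99.9)
arm.move_to([*TP,.08],R);arm.grip(.085);arm.move_l([*TP,.0075],feed=.1)
arm.grip(.045);w=arm.current_width();print("w",w,arm.current_ee_pos(),arm.current_force())
arm.move_l([*TP,.10],feed=.1);print(arm.current_width())
tgt=SEAT+.006*UP-.003*NO
h=tgt+.09*NO
print(tgt,h,[np.round(arm.solve_ik(q,Rstand())) for q in(h,tgt)])
if .058<w<.064:
    arm.move_l([.48,.26,.18],feed=.2)
    arm.move_to(h,Rstand())
snap(arm,"side","t1");print(arm.current_width(),arm.current_t(),arm.current_joint_positions())
E
python3 -c "
import cv2
b=cv2.imread('pics/side_t1.png')[90:300,180:420];cv2.imwrite('pics/c2.png',cv2.resize(b,None,fx=2.8,fy=2.8))"
```

```text
w 0.0449824619125998 [0.56948656 0.12858799 0.00748836] [-0.16084473  0.03092024 -0.61184849]
0.04495775290447188
[0.48846373 0.38169125 0.03940192] [0.44388008 0.38779845 0.11734421] [array([ 51.,  28., 104., -42.,  39.,  -0.]), array([ 47.,  37., 105., -52.,  31.,   8.])]
0.044997508325992724 37.2167 [ 6.86412369e+00  3.10641882e+01  8.91507684e+01  5.64401737e-04
  5.98532080e+01 -9.30327762e+01]
```

View pics/c2.png

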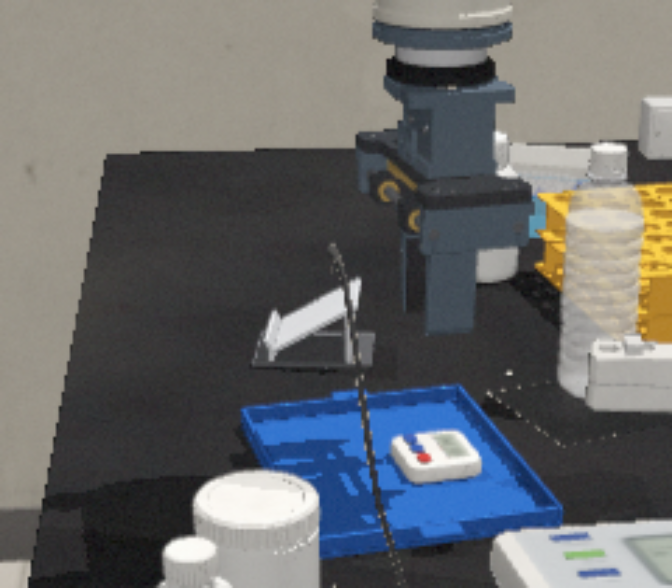

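Run:
```python
from rig import arm
from h import *
cs=arm.get_calibration("side");ct=arm.get_calibration("top")
for z in(.1,.12): print(proj(cs,[.5695,.1286,z]))
print(arm.current_ee_pos())
arm.move_to([.45,.30,.22],Rj(99.9))
arm.move_to([.36,.36,.22],Rj(99.9))
snap(arm,"top","t2");snap(arm,"side","t2")
b=cv2.imread('pics/top_t2.png')
cv2.imwrite('pics/c3.png',cv2.resize(b[170:290,140:355],None,fx=3.7,fy=3.7,interpolation=cv2.INTER_CUBIC))
a=cv2.imread('pics/side_t1.png');cv2.imwrite('pics/c4.png',cv2.resize(a[120:280,260:420],None,fx=3.7,fy=3.7,interpolation=cv2.INTER_CUBIC))
h=cv2.cvtColor(b,cv2.COLOR_BGR2HSV);m=cv2.inRange(h,(0,0,150),(180,60,255));z=np.zeros_like(m);z[190:240,260:310]=m[190:240,260:310]
z=cv2.morphologyEx(z,cv2.MORPH_CLOSE,np.ones((7,7)));c=max(cv2.findContours(z,0,1)[0],key=cv2.contourArea);r=cv2.minAreaRect(c);print(r,np.mean([onz(ct,*p,.019) for p in cv2.boxPoints(r)],0))
```

```text
[335.33980551 213.89820893]
[335.49222027 204.7504715 ]
[0.56906457 0.12853634 0.09932094]
((282.26922607421875, 213.84616088867188), (25.29897689819336, 27.652374267578125), 78.69007110595703) [0.56993479 0.12871288 0.019     ]
```

View pics/c3.png

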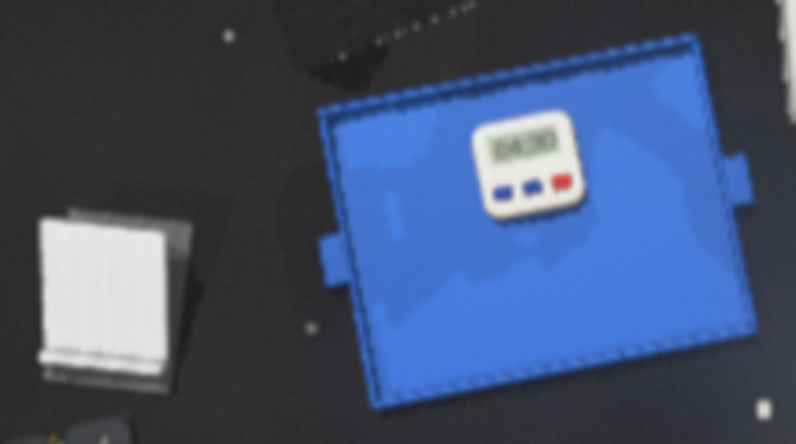

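View pics/c4.png

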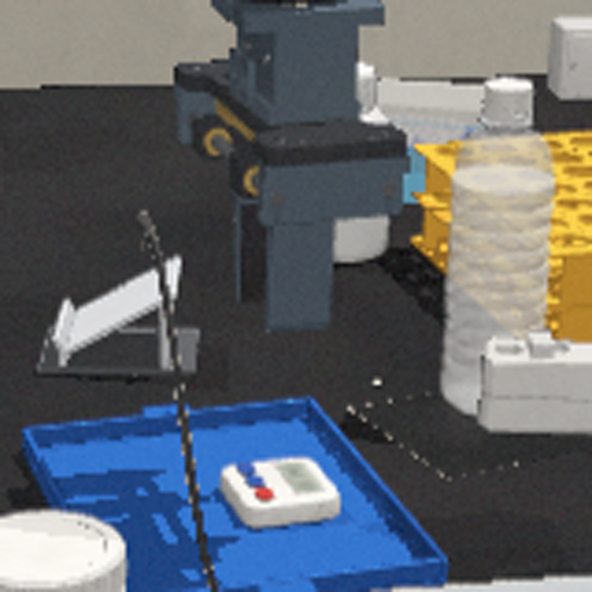

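The fingers closed above the timer: it has not moved (0.570, 0.129). In the side picture the tips show about 19 mm higher than the reported TCP projects. I'll check by touching the bare worktop gently.

Run:
```python
from rig import arm
from h import *
t0=arm.current_t()
arm.grip(.03)
arm.move_to([.38,.30,.05],Rj(10)); arm.move_l([.38,.30,.006],feed=.1)
arm.sleep(.1);f0=arm.current_force();print(f0)
z=.004
for i in range(14):
    arm.move_l([.38,.30,z],feed=.05);f=arm.current_force()
    print(round(z,4),np.round(f-f0,1),round(arm.current_ee_pos()[2],4))
    if (f-f0)[2]>4: break
    z-=.002
snap(arm,"side","touch")
arm.move_l([.38,.30,.05],feed=.1)
print(arm.current_t()-t0,arm.current_t())
```

```text
[ 0.02341912 -0.16472978 -0.43127338]
0.004 [-0.9  0.4  1.2] 0.0042
0.002 [0.1 0.4 0.7] 0.0019
0.0 [-0.5 -0.6 -0.2] -0.0001
-0.002 [-0.1  0.8  0.4] -0.0021
-0.004 [-0.   1.   0.4] -0.0041
-0.006 [0.2 0.6 0.9] -0.0061
-0.008 [0.1 0.7 0.4] -0.0081
-0.01 [-0.3 -0.3  0.7] -0.0101
-0.012 [0.  0.9 0. ] -0.0121
-0.014 [ 0.6 -0.7  0.1] -0.0141
-0.016 [0.  0.2 0.5] -0.0161
-0.018 [-0.   0.6  0.3] -0.0181
-0.02 [ 0.6 -0.5  0.4] -0.0201
-0.022 [-7. -4. 50.] -0.0203
6.899999999999999 45.675
```

The tips touch the worktop at a reported TCP of z = -0.0203, so the true fingertips are about 20 mm behind the reported TCP. I'll correct for that everywhere.

```bash
sed -i 's/h=.074,/h=.055,/;s/h=.098,/h=.078,/;s/h=.038,/h=.020,/' h.py; echo 'D=.0202' >> h.py
python3 - <<'E'
from rig import arm
from h import *
TP=(.5698,.1287);R=Rj(99.9)
arm.move_l([.40,.27,.12],feed=.25)
arm.move_to([*TP,.05],R);arm.grip(.085);arm.move_l([*TP,.0075-D],feed=.1)
arm.grip(.045);w=arm.current_width();print("w",w,arm.current_force())
arm.move_l([*TP,.08],feed=.1);print(arm.current_width())
tgt=SEAT+.006*UP-.003*NO-D*NO
h=tgt+.09*NO
print(tgt,h,[np.round(arm.solve_ik(q,Rstand())) for q in(h,tgt)])
if .058<w<.064:
    arm.move_l([.48,.26,.18],feed=.2)
    arm.move_to(h,Rstand())
snap(arm,"side","t3");print(arm.current_width(),arm.current_t())
b=cv2.imread('pics/side_t3.png')[90:300,180:420];cv2.imwrite('pics/c5.png',cv2.resize(b,None,fx=2.8,fy=2.8))
E
```

```text
w 0.06152951052587985 [-0.8572781   0.42821591  6.43589406]
0.06217508718991
[0.49847028 0.38032052 0.02190821] [0.45388663 0.38642772 0.0998505 ] [array([ 50.,  30., 105., -44.,  37.,   2.]), array([ 46.,  39., 104., -55.,  29.,  10.])]
0.061502714297251515 53.6083
```

View pics/c5.png

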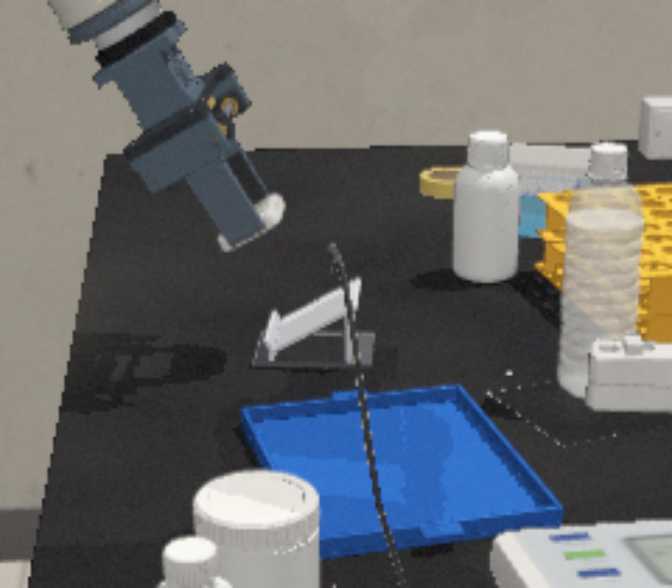

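The timer is held parallel to the plate. I'll lower it to about 12 mm above the plate and check.

Run:
```python
from rig import arm
from h import *
tgt=SEAT+.006*UP-.003*NO-D*NO
arm.move_l(tgt+.012*NO,feed=.12)
print(arm.current_force(),arm.current_ee_pos())
snap(arm,"side","t4");b=cv2.imread('pics/side_t4.png')[130:240,230:350];cv2.imwrite('pics/c6.png',cv2.resize(b,None,fx=5,fy=5,interpolation=cv2.INTER_CUBIC))
```

```text
[-0.81866164  0.71172797 -0.46912981] [0.49251865 0.38114533 0.03259471]
```

View pics/c6.png

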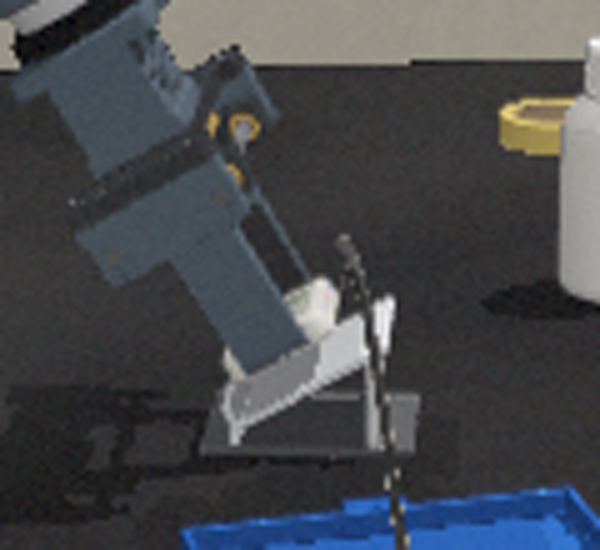

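Run:
```python
from rig import arm
from h import *
tgt=SEAT+.008*UP-.003*NO-D*NO
arm.move_l(tgt+.010*NO,feed=.1)
for g in (.006,.003,.001,0,-.001):
    arm.move_l(tgt+g*NO,feed=.05);f=arm.current_force();print(g,np.round(f,1))
    if np.linalg.norm(f)>4: break
snap(arm,"side","t5")
arm.grip(.080);print(arm.current_force());arm.sleep(.3)
arm.move_l(tgt+.08*NO,feed=.15)
arm.move_to([.36,.20,.25],Rj(99.9))
snap(arm,"side","t6");snap(arm,"top","t6");print(arm.current_t())
a=cv2.imread('pics/side_t5.png')[130:240,230:350];b=cv2.imread('pics/side_t6.png')[130:240,230:350];c=cv2.imread('pics/top_t6.png')[205:295,130:215]
k=lambda i:cv2.resize(i,(266,266*i.shape[0]//i.shape[1]),interpolation=cv2.INTER_CUBIC)
L=[k(i) for i in(a,b,c)];H=max(i.shape[0] for i in L)
cv2.imwrite('pics/c7.png',np.hstack([cv2.copyMakeBorder(i,0,H-i.shape[0],0,0,0) for i in L]))
```

```text
0.006 [ 0.  -0.6 -1. ]
0.003 [ 0.4 -0.  -0.8]
0.001 [-0.3  0.6 -0.4]
0 [ 0.5  0.2 -1.1]
-0.001 [ 0.5 -0.2 -1.2]
[-0.03715676  0.31844495  0.47427845]
58.9083
```

View pics/c7.png

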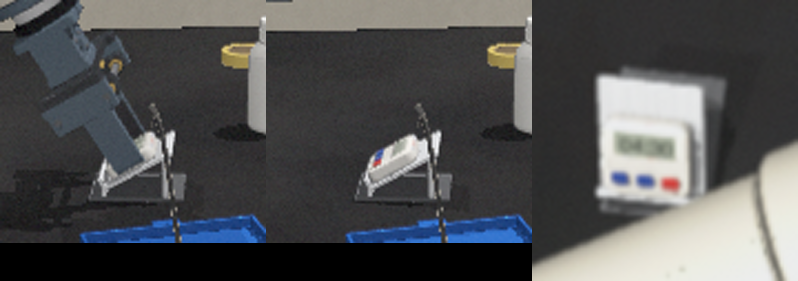

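Run:
```python
from rig import arm
from h import *
ct=arm.get_calibration("top")
arm.move_to([*WP,.24],Rj(90))
snap(arm,"top","t7");print(arm.current_t())
t=cv2.imread('pics/top_t7.png');cv2.imwrite("pics/c8.png",cv2.resize(t[215:285,140:202],None,fx=8,fy=8,interpolation=cv2.INTER_CUBIC))
```

```text
60.075
```

View pics/c8.png

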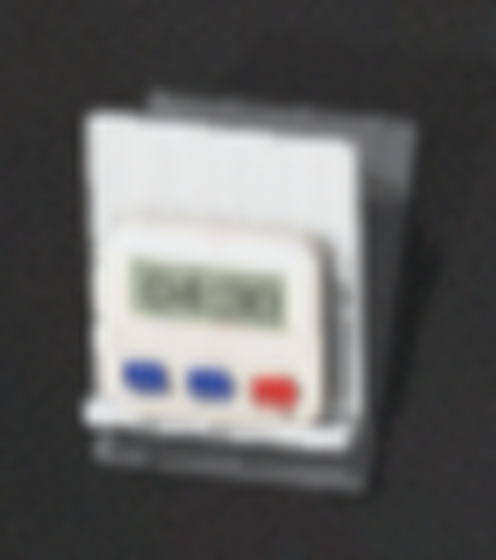

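Run:
```python
from rig import arm
from h import *
ct=arm.get_calibration("top")
T=lambda x,y:((x+.5)/8-.5+140,(y+.5)/8-.5+215)
k=RS.T@(onz(ct,*T(210,384),.0388)-SO);print("keys in stand",k.round(4),"expected",[-.014-.013-.004,0,.0388])
# return beaker
o=OBJ["beaker"]
arm.move_l([*o["mat"],.20],feed=.25)
w=pick(arm,o,o["mat"])
if .045<w<.052:
    arm.move_l([*o["mat"],.20],feed=.2);arm.move_l([*WP,.22],feed=.25);arm.move_l([*o["p"],.18],feed=.25);place(arm,o,o["p"])
arm.move_to([*WP,.24],Rj(0))
snap(arm,"side","r1");snap(arm,"top","r1");print(arm.current_t())
```

```text
keys in stand [-0.0284 -0.0005  0.0388] expected [-0.031, 0, 0.0388]
grip w 0.0493 t 63.61
placed [-0.2 -0.6 -0.8] w 0.0746 t 69.76
70.9167
```

View pics/side_r1.png

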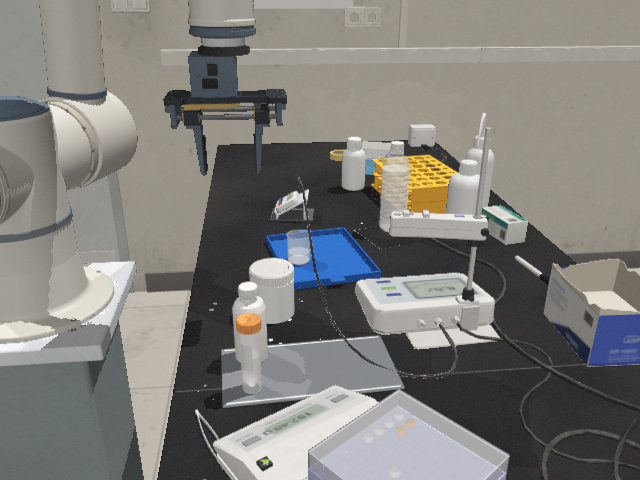

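The timer keys measure 2.6 mm from their expected spot, which is seated. The beaker is back at (298,247). Tube, then bottle.

Run:
```python
from rig import arm
from h import *
import sys
for n,lo,hi in (("tube",.031,.036),("bottle",.045,.052)):
    o=OBJ[n]
    arm.move_l([*o["mat"],.20],feed=.25)
    w=pick(arm,o,o["mat"])
    if not lo<w<hi: print("bad");sys.exit()
    arm.move_l([*o["mat"],.20],feed=.2);arm.move_l([*WP,.24],feed=.25);arm.move_l([*o["p"],.20],feed=.25);place(arm,o,o["p"])
    arm.move_to([*WP,.24],Rj(0))
snap(arm,"side","r2");snap(arm,"top","r2");print(arm.current_t())
a=cv2.imread("pics/top_r2.png");b=cv2.imread("pics/top0.png")
cv2.imwrite("pics/c9.png",np.vstack([cv2.resize(i[170:290,140:355],None,fx=2.4,fy=2.4,interpolation=cv2.INTER_CUBIC) for i in(a,b)]))
```

```text
grip w 0.0332 t 74.25
placed [-0.7  0.7 -1.5] w 0.0601 t 79.88
grip w 0.0491 t 84.08
placed [-0.1 -0.9 -0.9] w 0.075 t 90.02
91.375
```

View pics/c9.png

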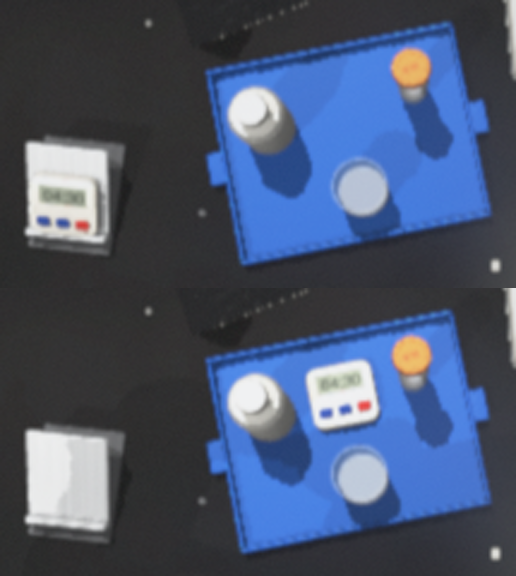

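View pics/side_r2.png

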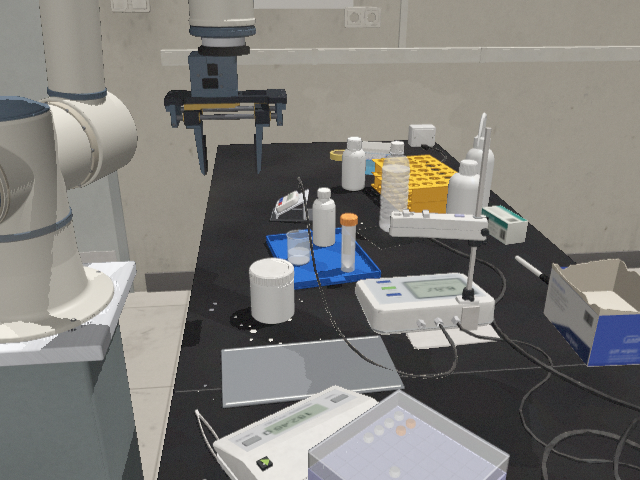

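Top view: bottle, tube and beaker sit on the same pixels as in the first picture, within about 1 px (2 mm). The timer is on the stand against the lip and the jar has not moved. Handing in.

Run:
```python
from rig import arm
arm.sleep(.3);print(arm.current_force(),arm.current_t());arm.sign_off()
```

```text
[-0.43815496  0.19126309 -0.12195177] 91.675
the job is handed in; nothing more can be done
```

The job is done and handed in at 91.7 s of the 134 s allowed; the sign-off gives no verdict. I stood the bottle, tube and beaker on the mat, laid the timer on the stand with its keys downhill, then put the three back in the tray.

**Last checks**
- **Bottle, tube and beaker:** all three look upright. By eye against the first picture they are back on their starting spots to about 1 px (roughly 2 mm).
- **Timer:** it rests square against the lip. Its keys measured 2.6 mm from the expected point, about what the camera calibration allows.
- **Jar:** it looks unmoved in the last side picture.
- **Gripper:** open and clear of everything when I handed in.

**What went wrong or disagreed**
- **Fingertip position:** my first try at the timer closed on empty air just above it. I touched the bare worktop to check (about 50 N on the wrist). The real fingertips sit about 20 mm behind the reported TCP, contrary to the description, so I corrected every later grasp and placement for that.
- **Earlier grips:** the first grips on the bottle, tube and beaker were therefore about 20 mm higher than I meant, but they held.
- **Tube grip:** on the first try the fingers closed on the cap instead of the body, so I gripped it again nearer the middle of the pads before lifting.

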